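# Show the bench camera a reject mark with the sprung inspection mirror and hold it

## Task

Three angle plates stand beside the camera rail with their painted faces turned away from the blue camera; two have the green pass mark and one has the orange reject mark. Take the yellow bar grip of the rail's swivel mirror and turn the mirror until the camera sees the orange mark in the middle of it, then keep hold of the grip, quite still, at that angle for at least two seconds while the picture is taken; a spring turns the mirror back if it is let go, so the program finishes while still holding it. The paint is wet, so do not touch or shift the plates, and leave everything else where it lies.

Things in the scene. Friction and masses are not known exactly. Their poses are not given: they have to be found in the camera images.
- mirror_grip (a point): centre of the yellow ribbed bar grip on top of the mirror: 12 mm thick (local x), 34 wide (local y), 26 high, spanning 102 to 128 mm above the bench, 12 mm of bare pin below it. It sits on the mirror's upright turning axis and turns with it; local x is the way the glass faces. Grip it across its 12 mm.
- mirror (a joint): turn of the mirror about its upright axis, rad: 0 = glass facing straight at the lens (rest), positive = counter-clockwise from above; stops at -0.8 and 0.8. A light centring spring (0.10 N m per rad) turns it back to 0 when let go.
- rig: aluminium rail, 30 mm wide, 16 high, 278 long, fixed. Origin on the bench under the mirror's axis, 40 mm from the mirror end; local x runs along the rail to a small blue camera (lens at x = 150 mm, top at z = 82), which looks level along the rail at the middle of the glass. The mirror's black frame is 66 mm wide, 52 high, 8 thick; glass centre and lens are 64 mm above the bench.
- view (a point): middle of the camera's view after reflection; nothing to touch. Origin at the centre of the glass, local x level along the reflected line of sight (back to the lens at mirror 0). It turns twice as far as the mirror: to look at a point, the mirror turns by half the angle between lens and point, seen from its axis.
- orange_mark (a point): The plate to show: an aluminium angle plate, loose on its foot: leg 56 mm wide, 108 high, 4 thick; foot sticks out 28 mm on the painted side. The point is the centre of a round orange paint mark, 22 mm across, on the leg's face over the foot, 64 mm above the bench; local x points into the leg, away from whoever looks at the mark, z up.
- green_mark_1 (a point): Another angle plate, loose on its foot: leg 56 mm wide, 108 high, 4 thick; foot sticks out 28 mm on the painted side. The point is the centre of a round green paint mark, 22 mm across, on the leg's face over the foot, 64 mm above the bench; local x points into the leg, away from whoever looks at the mark, z up.
- green_mark_2 (a point): A third angle plate, loose on its foot: leg 56 mm wide, 108 high, 4 thick; foot sticks out 28 mm on the painted side. The point is the centre of a round green paint mark, 22 mm across, on the leg's face over the foot, 64 mm above the bench; local x points into the leg, away from whoever looks at the mark, z up.
- micrometer: bystander: outside micrometer with blue bow, 131 mm long, lying between the mirror and the cases behind. Origin under its middle.
- pin_vice_1: bystander: slim steel pin vice, 157 mm long, lying near the right edge of the bench. Origin under its middle.
- marker: bystander: white paint marker with blue cap, 130 mm long, lying right of the mirror. Origin under its middle.
- brass_hammer: bystander: small brass hammer with wooden handle, 226 mm long, lying on the left half of the bench. Origin under its middle.
- spanner_19: bystander: grey combination spanner, 169 mm long, lying in the middle of the bench. Origin under its middle.
- screwdriver: bystander: screwdriver with red handle, 176 mm long, lying left near the front edge. Origin under its middle.
Mind the look-alikes: they are no part of the job. What is shaped like the part that bears green_mark_2 but purple or red is not meant.

How it is judged:
By the outcome, as a careful person would: the job done as asked, in the order asked, and still so for the second after the job is handed in, while the arm keeps its last pose, push and grip.
It also fails if it takes over 32 s, if anything falls off the work surface, if the arm or the gripper's body presses on something with over 40 N, if the wrist force passes 120 N, or if a joint passes its speed limit or range.

## Robot

A 7-joint arm with a two-finger parallel gripper is mounted at the origin on a cart in front of the work surface, level with it; the furniture and walls round the work are solid. World frame = base frame: x ahead of the robot, y to its left, z up, the work surface at z = 0. Lengths are in m, angles in rad, forces in N, time in s.
With the tool pointing down it reaches from about 0.4 to 0.85 m from the base axis. Payload 6.9 kg.
Tool frame: the origin (TCP) lies at the very end of the fingers, on their centre line; the grasp point (between the pads) lies 19 mm behind it; z points along the fingers, y is the line along which they close (so a half turn about z gives the same grasp; the last joint's range is limited). The gripper opens to 85 mm and grips with 20 to 120 N. Pads are 22 mm wide; open, the fingers measure 114 mm over their backs; the gripper's body (76 mm by 85 mm) begins 54 mm behind the grasp point. The pads swing forward as they close: fully open they stand 13 mm farther back than shut.
Start: joints at [1.321, 0.507, -0.238, 1.5, 0.126, 1.149, -0.155], TCP at [0.217, -0.586, 0.231] pointing down, gripper open.
Joint ranges: [-3.08, 3.08], [-0.24, 2.05], [-1.43, 1.35], [0, 2.5], [-1.52, 4.66], [0.17, 1.96], [-2.89, 2.89]. Speed limits (rad/s): [2.39, 2.39, 3.14, 3.14, 3.14, 3.14, 3.14].

## Interface

Orientations are given as a unit quaternion [x, y, z, w].
In Python, from cell import ctrl gives the robot as it stands.
- The arm moves only by the shell command python3 -m jog 'ROWS' [FORCE]. ROWS is text: rows parted by semicolons, each of 5 numbers parted by spaces: the shift along the tool's x, y, z normalised to -1 to 1, where 1 is 20 cm, then the turn about the tool's z normalised to -1 to 1, where 1 is 45 degrees, then the closure in counts, from 0 (fully open) to 255 (shut). In form: x y z turn gripper; .... A call has 1 to 20 rows; each row shifts and turns the commanded pose from where the row before left it, along the tool's axes as they then stand; what a row does not reach is not made up. A row lasts 1/10 s, in which the tool goes at most 50 mm and 8.59 degrees, less where a joint would pass 70% of its speed; a pose out of reach is approached as far as the arm can. A call with a number of a shift or a turn outside -1 to 1 is refused whole. A call with a gripper value outside its range is refused whole. The fingers move at their own pace and stop on an object; FORCE is the grip in N (left out, the last holds). Time passes only in rows, so rows that do not move let the fingers close. It gives the time, the measured TCP pose, the force, the opening and the grip force at its end, in the units of the state.
- ctrl.state(): the state, without advancing time (a new reading comes with each control period).
- ctrl.camera(name): name is "scene" or "top" or "wrist"; returns a dict with "pixels" (420x560x3 uint8, red, green, blue), "z_map" (420x560 float32, m along the optical axis (not along the pixel's ray), 0 where there is no reading), "intrinsics" (3x3 intrinsics, pixels), "rvec" (rotation vector, rad) and "tvec" (3), from world to camera coordinates, as OpenCV has them. Camera axes: x right, y down, z forward; pixel columns grow to the right and rows downward; lengths in m; the calibration is good to about 2 mm. A picture is of the moment at which its call begins.
- ctrl.sign_off(): hands the job in; it is judged then, once.
The state is a dict: "t": time; "joint_pos": joint angles; "qvel": joint speeds; "joint_efforts": joint torques, N m; "tcp_pos": TCP position; "eef_rot": TCP orientation; "ft_force": force on the tool from outside, world axes, zero at the start; "ft_torque": the same for the moment, N m; "grip_width": finger opening in m; "grasp_force": force on a finger pad.
Only numpy, scipy, OpenCV 4.12 (cv2) and the standard library are available. Lean on these libraries where they do the work, as an engineer would, in place of code of your own. Each camera call takes 0.05 s, during which the arm holds its last target. There are 200 camera calls.

## Working session

There is one attempt and no reset: what is moved stays moved. The work goes in short steps, Python scripts to look and compute and a shell command to move; the robot and the scene stay as the last step left them, time stands still between calls to the robot, and variables do not carry over. Pictures are saved under pics/ and viewed, at most 10 in all, crops included, and the job is handed in when it is done.

```bash
mkdir -p pics
cat > h.py <<'E'
from cell import ctrl
import numpy as np, cv2
def cam(n):
    c=ctrl.camera(n); K=np.array(c["intrinsics"]); R=cv2.Rodrigues(np.array(c["rvec"],float))[0]; t=np.array(c["tvec"],float).ravel()
    z=c["z_map"]; v,u=np.mgrid[:420,:560]
    P=np.stack([(u-K[0,2])/K[0,0]*z,(v-K[1,2])/K[1,1]*z,z],-1)
    return c["pixels"],(P-t)@R, z, (K,R,t)
E
python3 - <<'E'
from h import *
s=ctrl.state();print(s)
for n in("scene","top"):
    p,W,z,k=cam(n); cv2.imwrite(f"pics/{n}.png",cv2.resize(p[...,::-1],(784,588)) )
    np.savez(f"{n}.npz",p=p,W=W,z=z); print(n,-k[1].T@k[2])
E
```

```text
{'t': 0.0, 'joint_pos': array([ 1.32153016,  0.50831025, -0.23755566,  1.50116741,  0.12570695,
        1.14888719, -0.15479661]), 'qvel': array([ 7.53896556e-04, -8.78326163e-04, -7.33197941e-05,  1.06870402e-03,
       -1.30873299e-03, -1.30124053e-03, -1.04062120e-03]), 'joint_efforts': array([-3.79037629e-04, -6.20600295e+01, -2.18626589e+00, -2.49658853e+01,
        1.28630528e-02,  1.19163998e-02, -1.56320002e-06]), 'tcp_pos': array([ 0.21686849, -0.58561794,  0.23043594]), 'eef_rot': array([ 9.84303633e-01,  1.76481067e-01, -1.71550158e-04, -8.73292854e-04]), 'ft_force': array([-1.10835855, -0.02258877,  0.41616143]), 'ft_torque': array([0.03044776, 0.01232143, 0.0388973 ]), 'grasp_force': 0.0, 'grip_width': 0.08585184373602038}
scene [-0.17041634  0.29287816  1.04891056]
top [ 0.40534019 -0.1396059   1.29281682]
```

View pics/top.png

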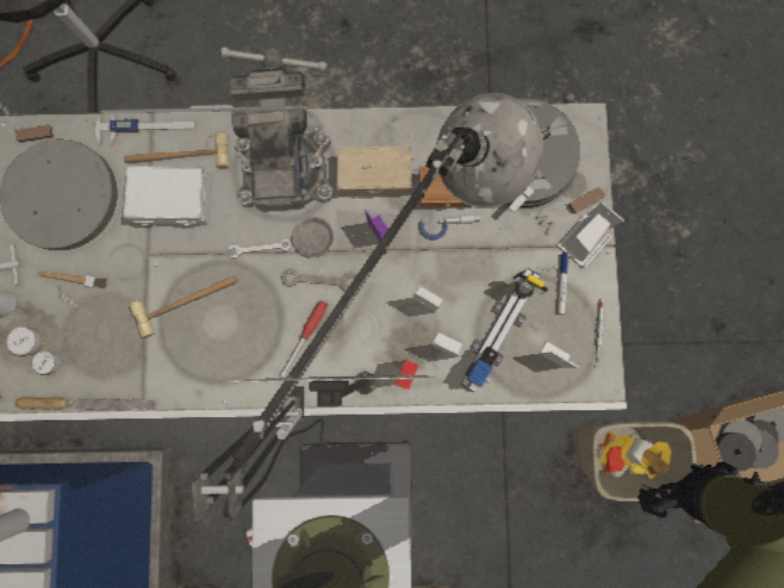

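View pics/scene.png

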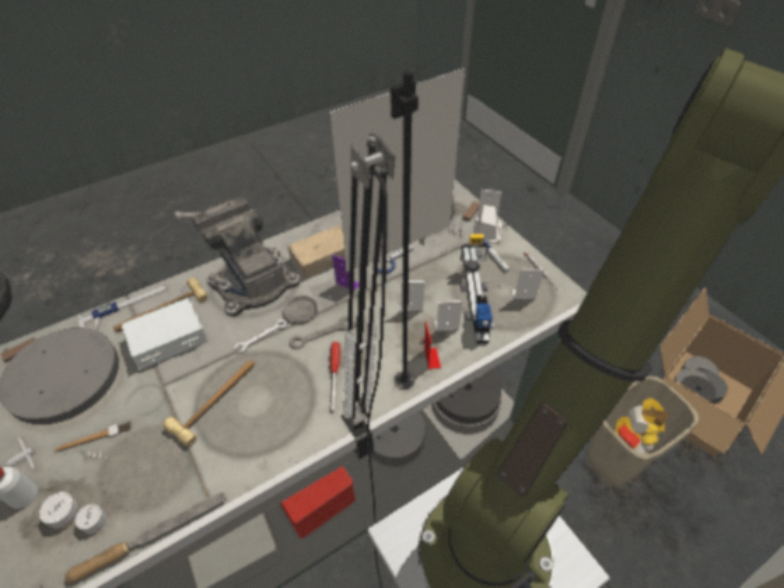

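The top picture shows the mirror grip in yellow at (535,281) with the rail running to the blue camera at (480,372). Three plates stand at (428,297), (447,345) and (555,353). The lamp and its arm hang over the middle. Next I measure the scene and look with the wrist camera.

Run:
```python
from h import *
d=np.load("top.npz");W=d["W"];p=d["p"]
hsv=cv2.cvtColor(p,cv2.COLOR_RGB2HSV)
def pr(n,m):
    q=W[m]; print(n,m.sum(),q.mean(0).round(4),q.min(0).round(3),q.max(0).round(3)); return q
u0=lambda a:int(a/1.4)
reg=np.zeros(p.shape[:2],bool);reg[u0(260):u0(310),u0(500):u0(560)]=1
y=reg&(hsv[...,0]>18)&(hsv[...,0]<33)&(hsv[...,1]>150)&(W[...,2]>.1)
q=pr("grip",y); 
print(cv2.minAreaRect((q[:,:2]*1000).astype(np.float32)))
reg[:]=0;reg[u0(335):u0(395),u0(460):u0(510)]=1
b=reg&(hsv[...,0]>100)&(hsv[...,0]<125)&(hsv[...,1]>120)&(W[...,2]>.07);q=pr("cam",b);print(cv2.minAreaRect((q[:,:2]*1000).astype(np.float32)))
for n,(a,b_,c,e) in dict(A=(395,275,450,325),B=(420,325,470,365),C=(530,335,590,375)).items():
    reg[:]=0;reg[u0(b_):u0(e),u0(a):u0(c)]=1
    for lo,hi in((.01,.095),(.095,.125)):
        m=reg&(W[...,2]>lo)&(W[...,2]<hi)
        if m.sum()>3:
            q=pr(n+str(lo),m);print(cv2.minAreaRect((q[:,:2]*1000).astype(np.float32)))
# rail
reg[:]=0;reg[u0(260):u0(395),u0(460):u0(560)]=1
m=reg&(W[...,2]>.01)&(W[...,2]<.022);q=pr("rail",m);print(cv2.minAreaRect((q[:,:2]*1000).astype(np.float32)))
# heights in neighbourhood of mirror
for n,im in(("top",d["p"]),):
    crop=p[180:290,270:440]; cv2.imwrite("pics/crop.png",cv2.resize(crop[...,::-1],None,fx=4.5,fy=4.5,interpolation=cv2.INTER_CUBIC))
w,Wd,z,k=cam("wrist");cv2.imwrite("pics/w0.png",w[...,::-1]);print("wcam",-k[1].T@k[2],k[1][2],k[0][0])
```

```text
grip 60 [ 0.5673 -0.4067  0.1266] [ 0.556 -0.421  0.115] [ 0.577 -0.392  0.135]
((567.8085327148438, -407.1077575683594), (33.177764892578125, 12.36059284210205), 56.496803283691406)
cam 171 [ 0.3955 -0.3015  0.0806] [ 0.371 -0.324  0.074] [ 0.42  -0.278  0.087]
((396.2003173828125, -301.57196044921875), (29.908794403076172, 44.76397705078125), 57.03455352783203)
A0.01 70 [ 0.5386 -0.1978  0.053 ] [ 0.524 -0.221  0.01 ] [ 0.569 -0.175  0.093]
((540.3541259765625, -201.59649658203125), (49.160526275634766, 30.676076889038086), 32.85713577270508)
A0.095 32 [ 0.539  -0.1985  0.1056] [ 0.524 -0.221  0.097] [ 0.553 -0.175  0.112]
((539.4622192382812, -198.29351806640625), (53.79127883911133, 3.1308484077453613), 57.636138916015625)
B0.01 37 [ 0.4414 -0.2356  0.0582] [ 0.429 -0.26   0.02 ] [ 0.455 -0.212  0.095]
((441.13946533203125, -235.7626190185547), (53.94013977050781, 2.176652669906616), 60.47820281982422)
B0.095 28 [ 0.4417 -0.2374  0.1072] [ 0.428 -0.26   0.101] [ 0.454 -0.213  0.112]
((441.87945556640625, -237.13299560546875), (53.76808166503906, 2.687530279159546), 62.5628662109375)
C0.01 94 [ 0.4172 -0.4585  0.0531] [ 0.403 -0.482  0.01 ] [ 0.433 -0.435  0.094]
((417.81243896484375, -459.272705078125), (55.102848052978516, 3.6163718700408936), 57.3286018371582)
C0.095 41 [ 0.4172 -0.4602  0.1052] [ 0.403 -0.484  0.096] [ 0.433 -0.438  0.113]
((417.1613464355469, -460.5626525878906), (54.30876541137695, 3.6614696979522705), 56.67396545410156)
rail 659 [ 0.4949 -0.365   0.0158] [ 0.358 -0.483  0.01 ] [ 0.609 -0.271  0.022]
((465.42669677734375, -405.3355407714844), (169.79653930664062, 296.6271667480469), 62.42213439941406)
wcam [ 0.29204009 -0.55945278  0.37390777] [-0.29239528 -0.10633394 -0.95036735] [300.38944605   0.         279.40099033]
```

View pics/crop.png

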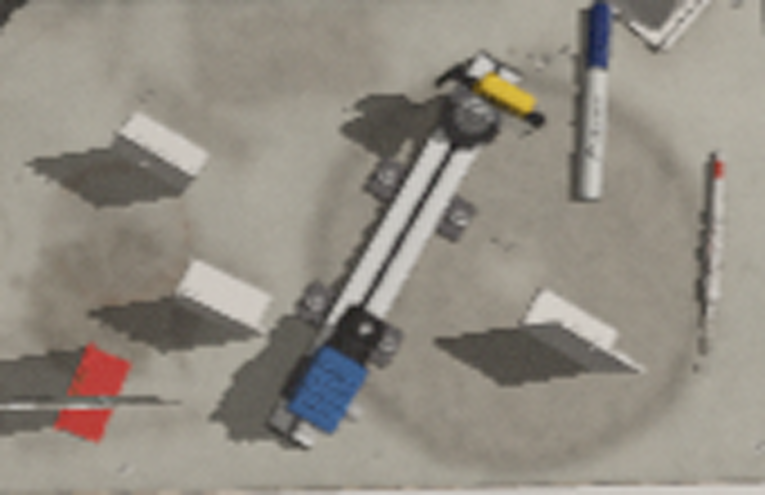

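View pics/w0.png

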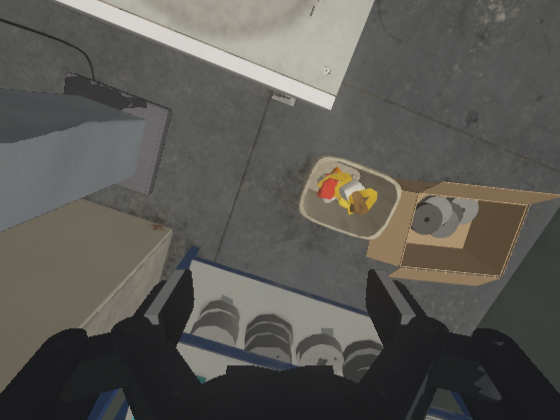

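The crop shows all three plates with their feet on the mirror side. The marks are hidden from above, so I need the wrist camera from that side. First I check the lamp clearance.

Run:
```python
from h import *
P=np.concatenate([np.load(n+".npz")["W"][np.load(n+".npz")["z"]>0] for n in("scene","top")])
for z0 in(.14,.3,.45,.6,.8):
    m=(P[:,2]>z0)&(P[:,2]<z0+.16)&(P[:,0]>.2)&(P[:,0]<1)&(abs(P[:,1]+.25)<.5)
    H,_,_=np.histogram2d(P[m,0],P[m,1],bins=[np.arange(.2,1.01,.1),np.arange(-.75,.26,.1)])
    print(z0,"rows x .2.. cols y -.75..");print(H.astype(int))
```

```text
0.14 rows x .2.. cols y -.75..
[[   0   81   73    0    0    0    0    0  134    0]
 [   0    0    0    0    0    0  175  248  528    0]
 [   0    0    0    0    0    0    0    0    0    0]
 [   0    0    0    0    0    0    0    0    0    0]
 [   0    0    0    0   30   14    0    0    0    0]
 [   0    0    0    0    0   12    0    0  282    0]
 [   0    0    0    0    0    0    0  214 2002  208]
 [   0    0    0    0    0    0    0  248 1215  244]]
0.3 rows x .2.. cols y -.75..
[[   0  631  600    0    0    0    0   88  278    0]
 [   0    0    0    0    0  173  843  669  360    0]
 [   0    0    0    0    0    0    0    0    0    0]
 [   0    0    0    0    0    0    0    0    0    0]
 [   0    0    0   20  886  114    0    0    0    0]
 [   0    0    0  319 2104  685    0    0    0    0]
 [   0    0    0    6  450   79    0    0    0    0]
 [   0    0    0    0    0    0    0    0    0    0]]
0.45 rows x .2.. cols y -.75..
[[   0  755 1013    0    0    0    0  600  333    0]
 [   0    0    0    0    0  597 2272 1046  343    0]
 [   0    0    0    0    0    0  352   25    0    0]
[... 236 characters left out ...]
  0    0    0    0    0    0]]
0.6 rows x .2.. cols y -.75..
[[   0    8 1571    0    0    0    0 1074  541    0]
 [   0    0    0    0    0  455 2437 2615  194    0]
 [   0    0    0    0    0    0  161  234    0    0]
 [   0    0    0    0    0    0    0    0    0    0]
 [   0    0    0    0    0    0    0    0    0    0]
 [   0    0    0    0    0    0    0    0    0    0]
 [   0    0    0    0    0    0    0    0    0    0]
 [   0    0    0    0    0    0    0    0    0    0]]
0.8 rows x .2.. cols y -.75..
[[0 0 0 0 0 0 0 0 0 0]
 [0 0 0 0 0 0 0 0 0 0]
 [0 0 0 0 0 0 0 0 0 0]
 [0 0 0 0 0 0 0 0 0 0]
 [0 0 0 0 0 0 0 0 0 0]
 [0 0 0 0 0 0 0 0 0 0]
 [0 0 0 0 0 0 0 0 0 0]
 [0 0 0 0 0 0 0 0 0 0]]
```

Run:
```python
from h import *
P=np.concatenate([np.load(n+".npz")["W"][np.load(n+".npz")["z"]>0] for n in("scene","top")])
for z0 in np.arange(.15,.75,.06):
    b=P[(P[:,2]>z0)&(P[:,2]<z0+.06)]
    o=[]
    for x0 in(.1,.2,.3,.35,.4,.45,.5,.55,.6,.65,.7):
        q=b[(b[:,0]>x0)&(b[:,0]<x0+(.05 if x0>=.3 else .1))&(b[:,1]>-.5)&(b[:,1]<.1)]
        o.append(f"{x0}:{np.percentile(q[:,1],2):.2f}/{len(q)}" if len(q)>4 else f"{x0}:-")
    print(f"{z0:.2f}",*o)
```

```text
0.15 0.1:- 0.2:0.07/45 0.3:0.04/270 0.35:-0.08/58 0.4:- 0.45:- 0.5:- 0.55:- 0.6:- 0.65:- 0.7:-
0.21 0.1:- 0.2:0.06/55 0.3:0.04/285 0.35:-0.08/66 0.4:- 0.45:- 0.5:- 0.55:- 0.6:- 0.65:- 0.7:-
0.27 0.1:- 0.2:0.06/57 0.3:0.03/356 0.35:-0.08/86 0.4:- 0.45:- 0.5:- 0.55:- 0.6:- 0.65:-0.32/244 0.7:-0.24/64
0.33 0.1:- 0.2:0.04/90 0.3:0.03/381 0.35:-0.08/97 0.4:- 0.45:- 0.5:- 0.55:- 0.6:- 0.65:-0.35/773 0.7:-0.37/1031
0.39 0.1:- 0.2:0.04/200 0.3:0.04/178 0.35:-0.17/941 0.4:- 0.45:- 0.5:- 0.55:- 0.6:- 0.65:- 0.7:-0.34/823
0.45 0.1:- 0.2:0.03/297 0.3:0.03/155 0.35:-0.17/1265 0.4:- 0.45:- 0.5:- 0.55:-0.15/15 0.6:-0.18/109 0.65:-0.22/325 0.7:-0.24/129
0.51 0.1:- 0.2:0.03/374 0.3:0.03/191 0.35:-0.17/1484 0.4:- 0.45:-0.09/24 0.5:-0.12/170 0.55:-0.15/201 0.6:-0.17/82 0.65:- 0.7:-
0.57 0.1:-0.47/23 0.2:-0.50/592 0.3:0.03/226 0.35:-0.17/1720 0.4:-0.06/291 0.45:-0.09/277 0.5:-0.10/78 0.55:- 0.6:- 0.65:- 0.7:-
0.63 0.1:-0.50/564 0.2:-0.50/1542 0.3:-0.00/754 0.35:-0.17/3190 0.4:-0.04/63 0.45:- 0.5:- 0.55:- 0.6:- 0.65:- 0.7:-
0.69 0.1:-0.26/36 0.2:0.02/340 0.3:0.02/101 0.35:-0.13/551 0.4:- 0.45:- 0.5:- 0.55:- 0.6:- 0.65:- 0.7:-
```

```bash
python3 -m jog '.168 -.05 -.013 0 0; .168 -.05 -.013 0 0; .168 -.05 -.013 0 0; .168 -.05 -.013 0 0; .168 -.05 -.013 0 0; .168 -.05 -.013 0 0; .168 -.05 -.013 0 0; .168 -.05 -.013 0 0; .168 -.05 -.013 0 0; .168 -.05 -.013 0 0; 0 0 0 .145 0; 0 0 0 .145 0; 0 0 0 .145 0; 0 0 0 .145 0; 0 0 0 .145 0; 0 0 0 .145 0; 0 0 0 .145 0; 0 0 0 .145 0'
python3 - <<'E'
from h import *
s=ctrl.state();print(s["joint_pos"].round(2),s["ft_force"])
w,W,z,k=cam("wrist");cv2.imwrite("pics/w1.png",cv2.resize(w[...,::-1],(784,588)));np.savez("w1.npz",p=w,W=W,z=z);print("wcam",-k[1].T@k[2])
E
```

```text
t: 1.95
tcp_pos: [0.4973, -0.3754, 0.2569]
eef_rot: [0.961, -0.277, -0.0, -0.0]
ft_force: [0.5, 0.1, 0.5]
grip_width: 0.0857
grasp_force: 0.0
[ 0.64  0.48 -0.06  1.46  0.03  1.2  -1.55] [0.46927878 0.11633544 0.51618926]
wcam [ 0.56514099 -0.41948032  0.40024317]
```

View pics/w1.png

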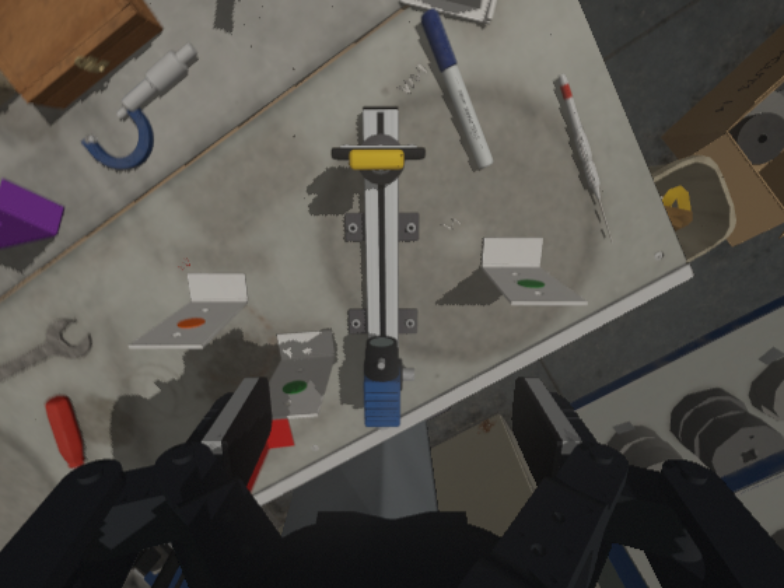

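The wrist picture shows the orange mark at (192,323) on plate A. The green marks are at (295,387) and (530,284), and the yellow grip is at (377,159). Next I measure the grip, the rail line and the mark.

Run:
```python
from h import *
d=np.load("w1.npz");W=d["W"];p=d["p"];hsv=cv2.cvtColor(p,cv2.COLOR_RGB2HSV)
def reg(a,b,c,e):
    m=np.zeros(p.shape[:2],bool);m[int(b/1.4):int(e/1.4),int(a/1.4):int(c/1.4)]=1;return m
def ang(q): 
    r=cv2.minAreaRect((q[:,:2]*1000).astype(np.float32));return r
g=reg(320,130,440,185)&(abs(hsv[...,0].astype(int)-25)<8)&(hsv[...,1]>140)&(W[...,2]>.118);q=W[g]
print("grip",len(q),q.mean(0),ang(q))
o=reg(150,290,240,350)&(hsv[...,0]<18)&(hsv[...,1]>150);om=np.median(W[o],0);print("orange",o.sum(),om,W[o].mean(0))
b=reg(355,340,410,430)&(hsv[...,0]>100)&(hsv[...,0]<125)&(hsv[...,1]>120)&(W[...,2]>.07);c=W[b];print("cam",c.mean(0),ang(c))
f=reg(325,140,435,170)&(W[...,2]>.08)&(W[...,2]<.1);print("frame",W[f].mean(0),ang(W[f]))
r=reg(350,100,405,340)&(W[...,2]>.01)&(W[...,2]<.02);print("rail",ang(W[r]),r.sum())
M=ang(q)[0]; M=np.array(M)/1000
for nm,L in(("camtop",c.mean(0)[:2]),("rail149",None)):
    if L is None: continue
    a=np.arctan2(*(L-M)[::-1]); t=np.arctan2(*(om[:2]-M)[::-1]);print(nm,np.degrees([a,t]),"mirror turn deg",np.degrees((t-a)/2))
print("top lamp?",ctrl.state()["tcp_pos"],ctrl.state()["eef_rot"])
```

```text
grip 528 [ 0.57075545 -0.41162066  0.12933302] ((570.8941040039062, -411.25262451171875), (32.9554557800293, 10.711650848388672), 57.715824127197266)
orange 90 [ 0.54504502 -0.20330608  0.06479323] [ 0.54510927 -0.20353418  0.06533797]
cam [ 0.40025532 -0.30419543  0.08160463] ((475.22406005859375, -351.2229919433594), (29.419933319091797, 224.84280395507812), 58.01891326904297)
frame [ 0.57550833 -0.41427959  0.08926259] ((574.9281005859375, -413.98699951171875), (65.67062377929688, 10.42052173614502), 57.761112213134766)
rail ((521.0391845703125, -372.0914611816406), (44.53636169433594, 210.11483764648438), 57.96577072143555) 3160
camtop [147.89622024  97.08588357] mirror turn deg -25.405168334106214
top lamp? [ 0.49735565 -0.37533992  0.25693558] [ 9.60041032e-01 -2.79859028e-01 -3.09291189e-04 -2.13466977e-04]
```

Run:
```python
from h import *
P=np.concatenate([np.load(n+".npz")["W"][np.load(n+".npz")["z"]>0] for n in("scene","top")])
P=P[(P[:,0]>.6)&(P[:,0]<.95)&(P[:,1]>-.5)&(P[:,1]<0)]
for z0 in np.arange(.19,.5,.03):
    b=P[(P[:,2]>z0)&(P[:,2]<z0+.03)]
    if len(b)<8: continue
    f=lambda c:round(float(np.percentile(np.hypot(*(b[:,:2]-c).T),1)),3)
    print(f"{z0:.2f}",len(b),np.percentile(b,[1,99],0)[:,:2].round(3).tolist(),f((.571,-.411)),f((.613,-.343)),f((.638,-.368)))
```

```text
0.28 97 [[0.666, -0.296], [0.722, -0.218]] 0.149 0.071 0.077
0.31 452 [[0.666, -0.338], [0.84, -0.215]] 0.129 0.06 0.049
0.34 1108 [[0.673, -0.368], [0.841, -0.226]] 0.132 0.067 0.053
0.37 2385 [[0.696, -0.368], [0.822, -0.252]] 0.15 0.087 0.071
0.40 292 [[0.709, -0.279], [0.764, -0.227]] 0.204 0.129 0.127
0.43 381 [[0.669, -0.258], [0.749, -0.186]] 0.217 0.139 0.142
0.46 377 [[0.622, -0.236], [0.733, -0.166]] 0.223 0.143 0.155
0.49 159 [[0.602, -0.188], [0.662, -0.152]] 0.24 0.162 0.182
```

```bash
python3 -m jog '0 0 .097 0 0; 0 0 .097 0 0; 0 0 .097 0 0; 0 0 .097 0 0; 0 0 .097 0 0; 0 0 0 -.182 0; 0 0 0 -.182 0; 0 0 0 -.182 0; 0 0 0 -.182 0; 0 0 0 -.182 0; 0 0 0 -.182 0; 0 0 0 -.182 0; 0 0 0 -.182 0; 0 0 0 -.182 0; 0 0 0 -.182 0; 0 0 0 -.182 0; 0 0 0 0 0'
cat > g.py <<'E'
from h import *
from scipy.spatial.transform import Rotation as R
s=ctrl.state();Rm=R.from_quat(s["eef_rot"]).as_matrix()
print("heading x",np.degrees(np.arctan2(Rm[1,0],Rm[0,0])),"want 57.8; j",s["joint_pos"].round(2),"tool delta/0.2",(Rm.T@(np.array([.571,-.4115,.100])-s["tcp_pos"])/.2).round(3))
E
python3 g.py
```

```text
t: 3.7
tcp_pos: [0.4972, -0.3757, 0.1599]
eef_rot: [0.873, 0.488, 0.0, -0.0]
ft_force: [-0.1, 0.3, 0.3]
grip_width: 0.0851
grasp_force: 0.0
heading x 58.42848172329385 want 57.8; j [ 0.9   0.59 -0.49  1.6   0.31  1.02 -0.23] tool delta/0.2 [0.041 0.408 0.3  ]
```

```bash
python3 -m jog '.01 .1 0 .014 0; .01 .1 0 0 0; .01 .1 0 0 0; .011 .108 0 0 0; 0 0 0 0 0; 0 0 0 0 0'
python3 g.py
python3 - <<'E'
from h import *
from scipy.spatial.transform import Rotation as R
w,W,z,k=cam("wrist");cv2.imwrite("pics/w2.png",w[...,::-1]);s=ctrl.state()
hsv=cv2.cvtColor(w,cv2.COLOR_RGB2HSV)
m=(abs(hsv[...,0].astype(int)-25)<8)&(hsv[...,1]>140)&(W[...,2]>.1)&(np.hypot(W[...,0]-.571,W[...,1]+.411)<.04)
q=W[m];print(len(q),q.min(0),q.max(0));t=q[q[:,2]>np.percentile(q[:,2],60)];print(t.mean(0),cv2.minAreaRect((t[:,:2]*1000).astype(np.float32)))
Rm=R.from_quat(s["eef_rot"]).as_matrix();print("in tool",(t.mean(0)-s["tcp_pos"])@Rm)
E
```

```text
t: 4.3
tcp_pos: [0.5706, -0.4118, 0.1596]
eef_rot: [0.877, 0.481, -0.0, -0.001]
ft_force: [-0.8, -0.5, -0.5]
grip_width: 0.0854
grasp_force: 0.0
heading x 57.496763258135125 want 57.8; j [ 0.84  0.71 -0.47  1.36  0.33  1.15 -0.24] tool delta/0.2 [0.002 0.001 0.298]
1029 [ 0.55842278 -0.42656514  0.10660162] [ 0.58359633 -0.39434807  0.1306004 ]
[ 0.57108238 -0.41048245  0.12896849] ((571.21875, -410.66668701171875), (31.83389663696289, 10.334172248840332), 56.81377410888672)
in tool [1.52654343e-03 2.71195855e-05 3.09185571e-02]
```

View pics/w2.png

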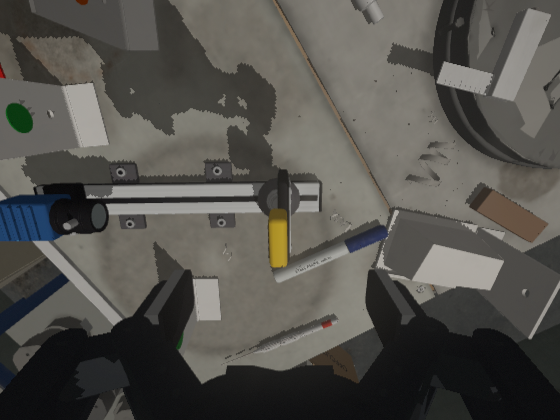

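The picture shows the grip at (278,238), centred and square between the open fingers. I go down and close.

```bash
python3 -m jog '0 0 .1 0 0; 0 0 .1 0 0; 0 0 .098 0 0; 0 0 0 0 0; 0 0 0 0 255; 0 0 0 0 255; 0 0 0 0 255; 0 0 0 0 255; 0 0 0 0 255; 0 0 0 0 255; 0 0 0 0 255; 0 0 0 0 255; 0 0 0 0 255; 0 0 0 0 255' 40; python3 g.py
```

```text
t: 5.75
tcp_pos: [0.5698, -0.4115, 0.1014]
eef_rot: [0.876, 0.482, -0.001, -0.001]
ft_force: [-5.4, 3.1, 7.0]
grip_width: 0.0112
grasp_force: 40.1
heading x 57.59432325779164 want 57.8; j [ 0.83  0.76 -0.45  1.43  0.36  1.04 -0.26] tool delta/0.2 [0.003 0.005 0.007]
```

```bash
python3 -m jog '0 0 0 .062 255; 0 0 0 .062 255; 0 0 0 .062 255; 0 0 0 .062 255; 0 0 0 .062 255; 0 0 0 .062 255; 0 0 0 .062 255; 0 0 0 .062 255; 0 0 0 .062 255; 0 0 0 0 255; 0 0 0 0 255; 0 0 0 0 255'; python3 g.py
python3 - <<'E'
from h import *
for n in("wrist","top","scene"):
    w,W,z,k=cam(n)
    if n=="wrist":cv2.imwrite("pics/w3.png",w[...,::-1])
    hsv=cv2.cvtColor(w,cv2.COLOR_RGB2HSV)
    d=np.hypot(W[...,0]-.571,W[...,1]+.411)
    f=(z>0)&(d<.045)&(W[...,2]>.082)&(W[...,2]<.097)
    if f.sum()>20: q=W[f];print(n,"frame",len(q),q.mean(0),cv2.minAreaRect((q[:,:2]*1000).astype(np.float32)))
    m=(abs(hsv[...,0].astype(int)-25)<8)&(hsv[...,1]>140)&(W[...,2]>.1)&(d<.04)
    if m.sum()>20: q=W[m];print(n,"grip",len(q),q.mean(0),cv2.minAreaRect((q[:,:2]*1000).astype(np.float32)))
    o=(hsv[...,0]<14)&(hsv[...,1]>150)&(np.hypot(W[...,0]-.545,W[...,1]+.2035)<.02)&(z>0)
    if o.sum()>10: print(n,"orange",o.sum(),W[o].mean(0))
E
```

```text
t: 6.95
tcp_pos: [0.5693, -0.4109, 0.1014]
eef_rot: [0.96, 0.28, -0.001, -0.001]
ft_force: [-7.6, 5.5, 8.4]
grip_width: 0.0112
grasp_force: 40.2
heading x 32.498551091077886 want 57.8; j [ 0.77  0.75 -0.34  1.43  0.27  1.01 -0.63] tool delta/0.2 [0.006 0.007 0.007]
wrist frame 784 [ 0.59079476 -0.40386227  0.08917443] ((587.2383422851562, -406.5985107421875), (34.021728515625, 10.28596305847168), 32.3857307434082)
wrist grip 2018 [ 0.57501056 -0.40838562  0.1258878 ] ((571.2984008789062, -411.0345764160156), (34.24384307861328, 11.802735328674316), 33.92105484008789)
top frame 37 [ 0.57216409 -0.40868624  0.08831316] ((570.3427734375, -410.5394287109375), (64.81781005859375, 8.055673599243164), 33.46099090576172)
scene frame 43 [ 0.56737544 -0.41057104  0.08720157] ((567.9299926757812, -410.2535095214844), (63.85101318359375, 14.989479064941406), 34.52720642089844)
```

View pics/w3.png

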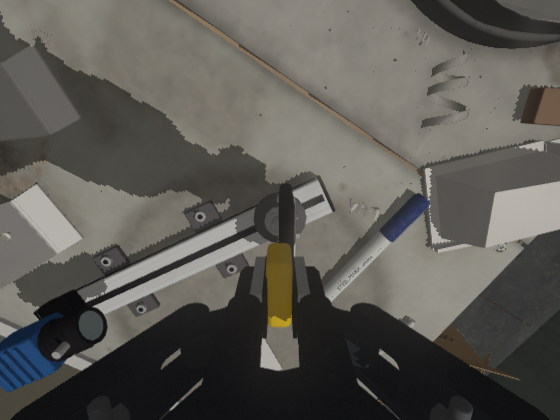

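The grip is held square between the pads at (278,285). One finer check of the mirror angle against the rail.

Run:
```python
from h import *
w,W,z,k=cam("wrist");hsv=cv2.cvtColor(w,cv2.COLOR_RGB2HSV)
v,u=np.mgrid[:420,:560]
def edges(m,ax,name):
    # fit both boundary lines of mask, per row (ax=0) or column (ax=1), in world xy at the surface
    out=[];idx=range(420) if ax==0 else range(560)
    A=[];B=[]
    for i in idx:
        j=np.where(m[i] if ax==0 else m[:,i])[0]
        if len(j)>4:
            for L,jj in((A,j[0]),(B,j[-1])): L.append(W[i,jj,:2] if ax==0 else W[jj,i,:2])
    for L in(A,B):
        L=np.array(L,np.float32)
        vx,vy,_,_=cv2.fitLine(L,cv2.DIST_HUBER,0,.001,.001).ravel();out.append(round(float(np.degrees(np.arctan2(vy,vx))%180),2))
    print(name,len(A),out)
d=np.hypot(W[...,0]-.571,W[...,1]+.411)
edges((z>0)&(d<.05)&(W[...,2]>.083)&(W[...,2]<.096)&(u>270)&(u<300)&(v<235),0,"frame")
edges((abs(hsv[...,0].astype(int)-25)<8)&(hsv[...,1]>140)&(W[...,2]>.124)&(d<.04)&(v>250)&(v<312),0,"grip")
r=(W[...,2]>.011)&(W[...,2]<.021)&(z>0)&(u>110)&(u<245)&(v>150)&(v<300)
c=np.array(np.where(r));q=W[r];nrm=(q[:,:2]-[.571,-.411])@[.53,.848];r2=r.copy();r2[r]=abs(nrm)<.02
edges(r2,1,"rail")
```

```text
frame 35 [32.33, 36.52]
grip 53 [33.8, 33.13]
rail 134 [148.25, 147.75]
```

```bash
python3 -m jog '0 0 0 0 255; 0 0 0 0 255; 0 0 0 0 255; 0 0 0 0 255; 0 0 0 0 255; 0 0 0 0 255; 0 0 0 0 255; 0 0 0 0 255; 0 0 0 0 255; 0 0 0 0 255; 0 0 0 0 255; 0 0 0 0 255; 0 0 0 0 255; 0 0 0 0 255; 0 0 0 0 255; 0 0 0 0 255; 0 0 0 0 255; 0 0 0 0 255; 0 0 0 0 255; 0 0 0 0 255' && python3 -m jog '0 0 0 0 255; 0 0 0 0 255; 0 0 0 0 255; 0 0 0 0 255; 0 0 0 0 255; 0 0 0 0 255; 0 0 0 0 255; 0 0 0 0 255' && python3 g.py && python3 -c "
from cell import ctrl
print(ctrl.sign_off())"
```

```text
t: 9.15
tcp_pos: [0.5693, -0.411, 0.1014]
eef_rot: [0.96, 0.28, -0.001, -0.001]
ft_force: [-7.1, 5.5, 8.7]
grip_width: 0.0115
grasp_force: 40.2
t: 9.95
tcp_pos: [0.5693, -0.4109, 0.1014]
eef_rot: [0.96, 0.28, -0.001, -0.001]
ft_force: [-7.3, 5.0, 8.1]
grip_width: 0.0112
grasp_force: 40.2
heading x 32.49922029918015 want 57.8; j [ 0.77  0.75 -0.34  1.43  0.27  1.01 -0.63] tool delta/0.2 [0.006 0.007 0.007]
the job is handed in; nothing more can be done
None
```

I turned the mirror about -0.44 rad (25° clockwise from above), the angle calculated to put the orange mark in the camera's view, held it still for about 3 s, and handed the job in at about 10 s still gripping; the angle is good to about 1°, I had no picture from the blue camera to confirm it, and I did not re-check the plates and other items with a camera afterwards.

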